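# Interleave and weight a stack of modelling-board slabs

## Task

In the stacking jig, lay the aluminium separator sheet on the slab that is already there (its wooden batten towards the open end), then stack the matching full-length slab on the sheet, with every layer lying flat and snug against all three steel posts. Press the top slab down with a steady push of about 20 N for a good second, then stand the jar upright on the middle of it as a weight. Set everything down gently, without dropping or ramming it, do not tip the jar, and leave the disc, the short offcut and the mug where they are.

Things in the scene. Friction and masses are not known exactly. Their poses are not given: they have to be found in the camera images.
- jig: Fixed jig: plywood base 240 x 110 x 12 mm with steel posts up to 81 mm above the bench. Origin: at bench level below the middle of the layers' seat. Two side posts, 20 mm square, at x = -60 and +60 mm, inner faces at y = +30 mm; end post 36 mm wide, inner face at x = +85 mm; -x and -y are open. A layer is snug when its origin has the jig's x, y and yaw. Base top: z = 12 mm.
- lower: Lower slab of lilac modelling board, 170 x 60 x 40 mm (x, y, z), about 0.25 kg, already in the jig against its posts; origin at the centre of its underside. Loose.
- upper: The slab to stack: same lilac board, 170 x 60 x 40 mm (x, y, z), about 0.25 kg, lying flat on the bench; origin at the centre of its underside. Either end may go to the end post.
- sheet: Aluminium separator sheet, 200 x 60 x 4 mm, about 0.15 kg, flat on the bench, a wooden batten on top of its -x end to hold it by. Origin on its underside, midway across, 85 mm from the plain +x edge and 115 mm from the batten edge: snug in the jig it has the jig's x, y and yaw, and the batten overhangs the slabs' open end.
- sheet_batten (a point): Middle of the batten on the sheet: 12 mm thick along the sheet's x, 60 mm long along y, standing from 4 to 40 mm above the sheet's underside; this point is 22 mm above the underside. Same axes as the sheet.
- jar: Full amber glass jar with a steel lid, 56 mm in diameter, 95 mm tall, about 0.5 kg, upright on the bench; origin at the centre of its underside.
- disc: Bystander: lilac board disc, 72 mm in diameter, 45 mm tall; origin at the centre of its underside.
- offcut: Bystander: short lilac offcut, 80 x 60 x 40 mm; origin at the centre of its underside.
- mug: Bystander: white mug, 80 mm in diameter, 95 mm tall, handle at its +y; origin at the centre of its underside.
There are look-alikes about, which are no part of the job. Leave any blue or orange look-alike of the upper alone.

How it is judged:
By the outcome, as a careful person would: the job done as asked, in the order asked, and still so for the second after the job is handed in, with the robot touching nothing.
It also fails if it takes over 72 s, if anything falls off the work surface, if the arm or the gripper's body presses on something with over 40 N, if the wrist force passes 120 N, or if a joint passes its speed limit or range.

## Robot

A 6-joint arm with a two-finger parallel gripper is mounted at the origin on the work surface. World frame = base frame: x ahead of the robot, y to its left, z up, the work surface at z = 0. Lengths are in m, angles in rad, forces in N, time in s.
With the tool pointing down it reaches from about 0.4 to 0.825 m from the base axis. Payload 7 kg.
Tool frame: the origin (TCP) lies midway between the tips of the shut fingers; the grasp point (between the pads) lies 19 mm behind it; z points along the fingers, y is the line along which they close (so a half turn about z gives the same grasp; the last joint's range is limited). The gripper opens to 88 mm and grips with 3 to 60 N. Pads are 19 mm wide; open, the fingers measure 130 mm over their backs; the gripper's body (78 mm by 193 mm) begins 47 mm behind the grasp point.
Start: joints at [-1.011, 0.359, 0.012, 0, -1.224, -0.288], TCP at [0.181, -0.65, 0.227] pointing down, gripper open.
Joint ranges: [-3.07, 3.07], [-1.43, 2.12], [-1.02, 1.25], [-3.03, 1.67], [-3.05, -0], [-3.03, 3.03]. Speed limits (rad/s): [2.39, 2.39, 3.01, 3.14, 3.14, 3.14].

## Interface

Orientations are given as [roll, pitch, yaw] about the fixed x, y, z axes, in that order (R = Rz(yaw) Ry(pitch) Rx(roll)).
In Python, from station import telemetry, eyes, ticket, recognise, trace gives the robot as it stands. The module is installed in compiled form; this text tells all that it offers.
- The arm moves only by the tool servo_tool, never from a script. Its argument "series" is a list that holds one entry, the list of rows, each a list of 4 numbers: the shift along the tool's x, y, z in mm, then the turn about the tool's z in rad. In form: [[[x, y, z, roll], ...]]. A call has exactly 10 rows; each row shifts and turns the commanded pose from where the row before left it, along the tool's axes as they then stand; what a row does not reach is not made up. A row lasts 1/12 s, in which the tool goes at most 41.7 mm and 7.16 degrees, less where a joint would pass 70% of its speed; a pose out of reach is approached as far as the arm can. A call is refused whole if a number of a shift passes 41.7 or a number of a turn 0.125, either way. A call with a gripper value outside its range is refused whole. "claw" is the gripper's target within -1 to 1 (shut at 1, half-way at 0, fully open at -1), set as the call begins (left out, the last holds). The fingers move at their own pace and stop on an object; "grip_force" is the grip in N (left out, the last holds). Time passes only in rows, so rows that do not move let the fingers close, or fill a call up. It gives the time, the measured TCP pose, the force, the opening and the grip force at its end, in the units of the state.
- telemetry.get_state(): the state, without advancing time (a new reading comes with each control period).
- eyes.grab_frame(name): name is "side" or "top" or "wrist"; returns the picture (400x640x3 uint8, red, green, blue); there is no depth.
- eyes.calibration(name): a dict with "mtx" (3x3 intrinsics, pixels), "k1" (the pictures are not rectified: a ray, as slopes to the right and down, at radius r is drawn at 1 + k1 r^2 times it, then the intrinsics apply), "rvec" (rotation vector, rad) and "tvec" (3), from world to camera coordinates, as OpenCV has them. Camera axes: x right, y down, z forward; pixel columns grow to the right and rows downward; lengths in m; the calibration is good to about 2 mm. A picture is of the moment at which its call begins: read the wrist's pose just before it. calibration takes no time and is no camera call; for the wrist camera it gives the pose at the moment of the call.
- ticket.job_done(): hands the job in; it is judged then, once.
Trained networks look in the newest picture that a camera, given by its name, has taken for a name from the list of things; names that differ only in an ending like _2 or _b are one class to them, and where a whole thing is asked for, a point or a joint stands for the part that bears it (a point fixed in the world has none). Each returns a list of dicts, best first, with "conf" (0 to 1); they miss things now and then, are a little off and sometimes report something else, mostly with a low value. They report only what shows in the picture. A call takes as long as a camera call. They do not tell look-alikes from the thing itself.
- recognise(camera, name): "position" ([x, y, z] in m, in world coordinates, good to about 4 mm: the middle of the surface that is visible of it).
- trace(camera, name): "mask" (400x640 bool, what is visible of it).
The state is a dict: "t": time; "q": joint angles; "qd": joint speeds; "joint_efforts": joint torques, N m; "eef_pos": TCP position; "ee_rot": TCP orientation; "force": force on the tool from outside, world axes, zero at the start; "moment": the same for the moment, N m; "width": finger opening in m; "gripper_force": force on a finger pad.
Only numpy, scipy, OpenCV 4.12 (cv2) and the standard library are available. Lean on these libraries where they do the work, as an engineer would, in place of code of your own. Each camera call takes 0.05 s, during which the arm holds its last target. There are 200 camera calls.

## Working session

There is one attempt and no reset: what is moved stays moved. The work goes in short steps, Python scripts to look and compute and a tool call to move; the robot and the scene stay as the last step left them, time stands still between calls to the robot, and variables do not carry over. Pictures are saved under pics/ and viewed, at most 10 in all, crops included, and the job is handed in when it is done.

Besides the shell and the picture viewer there is one more tool, called after "Call:" as a command line: name --argument value ..., lists and objects as JSON in quotes. servo_tool: Moves the arm, as the interface text tells. Its arguments: {"type":"object","properties":{"series":{"type":"array"},"claw":{"type":"number"},"grip_force":{"type":"number"}},"required":["series"]}

```bash
mkdir -p pics
cat > h.py <<'E'
import numpy as np, cv2
from station import telemetry, eyes, ticket, recognise, trace
from scipy.spatial.transform import Rotation as R
def save(cam,fn):
    im=eyes.grab_frame(cam); cv2.imwrite('pics/'+fn,im[:,:,::-1]); return im
def ray(cam_or_cal,uv):
    c=eyes.calibration(cam_or_cal) if isinstance(cam_or_cal,str) else cam_or_cal
    K=np.array(c['mtx']); k=c['k1']; uv=np.atleast_2d(np.array(uv,float))
    d=np.array([k,0,0,0,0.])
    s=cv2.undistortPoints(uv.reshape(-1,1,2),K,d).reshape(-1,2)
    Rm=cv2.Rodrigues(np.array(c['rvec'],float))[0]; t=np.array(c['tvec'],float).ravel()
    o=-Rm.T@t; dirs=np.c_[s,np.ones(len(s))]@Rm
    return o,dirs
def onz(cam,uv,z):
    o,d=ray(cam,uv); return o+d*((z-o[2])/d[:,2])[:,None]
def proj(cam,P):
    c=eyes.calibration(cam) if isinstance(cam,str) else cam
    return cv2.projectPoints(np.array(P,float).reshape(-1,1,3),np.array(c['rvec'],float),np.array(c['tvec'],float),np.array(c['mtx']),np.array([c['k1'],0,0,0,0.]))[0].reshape(-1,2)
def st():
    s=telemetry.get_state(); print('t',round(s['t'],2),'p',np.round(s['eef_pos'],4),'rot',np.round(s['ee_rot'],3),'F',np.round(s['force'],1),'w',round(s['width'],4),'g',np.round(s['gripper_force'],1)); return s
E
python3 - <<'E'
from h import *
s=st()
for c in('top','side'):
    save(c,c+'0.png')
    k=eyes.calibration(c);print(c,k['mtx'][0][0],k['k1'],ray(c,[[320,200]]))
    for n in('jig','lower','upper','sheet','sheet_batten','jar','disc','offcut','mug'):
        print(n,[(np.round(d['position'],3).tolist(),round(d['conf'],2)) for d in recognise(c,n)])
E
```

```text
t 0.0 p [ 0.1811 -0.6498  0.2256] rot [ 3.14 -0.   -2.87] F [-0.6  0.8  0.1] w 0.0878 g 0.0
top 466.92804814011896 -0.08482220466424752 (array([ 0.43416032, -0.0976978 ,  1.5426073 ]), array([[ 0.08189078,  0.02565348, -0.99639451]]))
jig [([0.552, -0.011, 0.014], 0.72)]
lower [([0.548, -0.031, 0.052], 0.59)]
upper [([0.548, -0.558, 0.038], 0.81), ([0.764, 0.153, 0.038], 0.76), ([0.577, -0.274, 0.037], 0.65), ([0.814, -0.259, 0.041], 0.62), ([0.332, -0.239, 0.041], 0.6)]
sheet [([0.525, 0.252, 0.003], 0.56)]
sheet_batten [([0.526, 0.252, 0.004], 0.71)]
jar [([0.554, -0.013, 0.014], 0.62), ([0.436, -0.381, 0.094], 0.6), ([0.55, -0.033, 0.054], 0.46)]
disc [([0.438, 0.404, 0.042], 0.66)]
offcut [([0.612, -0.401, 0.039], 0.66)]
mug [([0.615, 0.419, 0.041], 0.78), ([0.55, -0.013, 0.012], 0.38)]
side 405.23994413839665 -0.10341824615936655 (array([0.50941606, 0.97872122, 0.94575208]), array([[ 0.04899988, -0.75623383, -0.65250275]]))
jig [([0.559, 0.008, 0.009], 0.56)]
lower [([0.547, -0.018, 0.053], 0.92)]
upper [([0.331, -0.208, 0.044], 0.95), ([0.756, 0.165, 0.037], 0.78), ([0.806, -0.235, 0.042], 0.64), ([0.549, -0.542, 0.04], 0.62), ([0.579, -0.254, 0.039], 0.61)]
sheet [([0.52, 0.258, 0.007], 0.73)]
sheet_batten [([0.518, 0.257, -0.001], 0.85)]
jar [([0.434, -0.372, 0.058], 0.57)]
disc []
offcut [([0.619, -0.381, 0.037], 0.61)]
mug [([0.612, 0.4, 0.055], 0.96)]
```

View pics/top0.png

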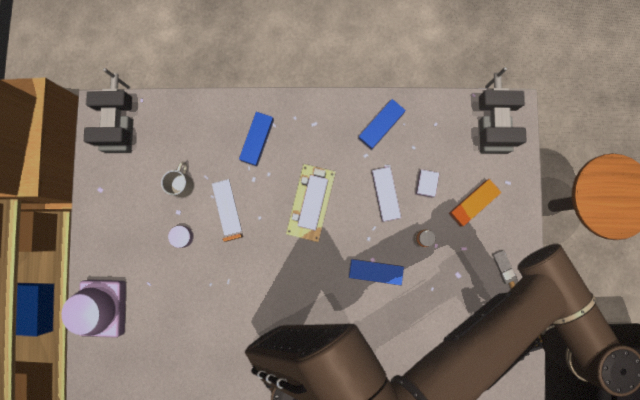

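View pics/side0.png

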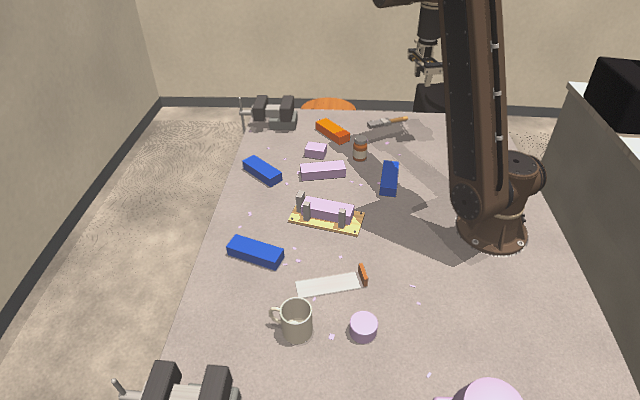

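The top view (up is world +x, left is +y) shows:
- the jig at (312,202), with its end post at the top
- the lilac upper slab at (386,193)
- the sheet at (227,210), batten at (232,237) nearest the robot
- the jar at (425,238), offcut at (428,183), disc at (180,236) and mug at (176,182)

The side view agrees. The three blue pieces and the orange one are look-alikes.

```bash
cat >> h.py <<'E'
def rect(cam,mask,z,cal=None):
    m=mask.astype(np.uint8); n,l,s,_=cv2.connectedComponentsWithStats(m)
    i=1+np.argmax(s[1:,4]); cn=max(cv2.findContours((l==i).astype(np.uint8),cv2.RETR_EXTERNAL,cv2.CHAIN_APPROX_NONE)[0],key=len).reshape(-1,2)
    P=onz(cal or cam,cn,z)[:,:2]*1000
    (c,wh,a)=cv2.minAreaRect(P.astype(np.float32))
    if wh[0]<wh[1]: a+=90
    a=(a+90)%180-90
    return np.round(c,1),np.round(wh,1),round(a,2)
E
python3 - <<'E'
from h import *
s=st()
c=eyes.calibration('wrist'); o,d=ray(c,[[320,200],[420,200],[320,300]])
p=np.array(s['eef_pos']); Rt=R.from_euler('xyz',s['ee_rot']).as_matrix()
print('wrist cam in tool', (o-p)@Rt, d@Rt, c['mtx'][0][0])
eyes.grab_frame('top')
for n,z in(('lower',.052),('upper',.04),('sheet',.004),('jar',.095),('jig',.012)):
    for d in trace('top',n)[:6]:
        print(n,round(d['conf'],2),d['mask'].sum(),rect('top',d['mask'],z))
E
```

```text
t 1.0 p [ 0.1812 -0.6502  0.2266] rot [-3.142 -0.    -2.87 ] F [ 0.4 -0.2  0.7] w 0.0874 g 0.0
wrist cam in tool [ 0.0655576  -0.00046145 -0.15880666] [[-2.44492925e-01  6.89893067e-04  9.69653912e-01]
 [-2.44554898e-01  3.22469803e-01  9.69757371e-01]
 [-5.56275019e-01  6.48177871e-04  8.90307194e-01]] 312.66756822556846
lower 0.91 1040 (array([550.7, -37.4]), array([ 64.5, 170.5]), -13.47)
upper 0.91 1030 (array([ 328.6, -239.5]), array([169.2,  63.3]), 82.09)
upper 0.9 1037 (array([ 553.6, -560.9]), array([ 64.3, 177.2]), -48.45)
upper 0.82 1010 (array([ 580. , -271.7]), array([169.8,  67.8]), 9.2)
upper 0.79 875 (array([ 810.2, -259.4]), array([ 60.1, 172.3]), -39.6)
upper 0.75 1015 (array([759.1, 150.6]), array([ 67. , 173.2]), -18.77)
sheet 0.76 1136 (array([526.6, 251.7]), array([200.6,  68.4]), 13.96)
jar 0.56 313 (array([ 438.2, -381.4]), array([52.5, 65.4]), -89.88)
jig 0.73 1472 (array([554.1, -27.7]), array([114.5, 240.9]), -13.21)
```

```bash
cat >> h.py <<'E'
def wrap(a): return (a+np.pi)%(2*np.pi)-np.pi
def plan(x,y,z,yaw,n=10,start=None):
    """one constant row, mm/rad, repeated n times; target TCP in mm"""
    if start is None:
        s=telemetry.get_state(); p=np.array(s['eef_pos'])*1000; y0=s['ee_rot'][2]
    else: p,y0=np.array(start[:3]),start[3]
    dy=wrap(yaw-y0); a=dy/n
    M=sum(np.array([[np.cos(y0+k*a),np.sin(y0+k*a)],[np.sin(y0+k*a),-np.cos(y0+k*a)]]) for k in range(n))
    sx=np.linalg.solve(M,np.array([x,y])-p[:2])
    r=[round(sx[0],2),round(sx[1],2),round(-(z-p[2])/n,2),round(-a,4)]
    print(n,'x',r,'norm',round(float(np.linalg.norm(r[:3])),1)); return r
E
python3 - <<'E'
from h import *
plan(400,-330,226,-2.05,10)
plan(480,-60,226,-1.33,10,(400,-330,226,-2.05))
E
```

```text
10 x [np.float64(-37.72), np.float64(12.95), np.float64(0.06), np.float64(-0.082)] norm 39.9
10 x [np.float64(-28.52), np.float64(-3.81), np.float64(0.0), -0.072] norm 28.8
```

Call:
servo_tool --series '[[[-37.7,13,0,-0.082],[-37.7,13,0,-0.082],[-37.7,13,0,-0.082],[-37.7,13,0,-0.082],[-37.7,13,0,-0.082],[-37.7,13,0,-0.082],[-37.7,13,0,-0.082],[-37.7,13,0,-0.082],[-37.7,13,0,-0.082],[-37.7,13,0,-0.082]]]'

```text
t: 2.13
eef_pos: [0.4003, -0.328, 0.2266]
ee_rot: [-3.141, -0.0, -2.046]
force: [1.2, 0.2, -0.2]
width: 0.0873
gripper_force: 0.0
```

Call:
servo_tool --series '[[[-28.5,-3.8,0,-0.072],[-28.5,-3.8,0,-0.072],[-28.5,-3.8,0,-0.072],[-28.5,-3.8,0,-0.072],[-28.5,-3.8,0,-0.072],[-28.5,-3.8,0,-0.072],[-28.5,-3.8,0,-0.072],[-28.5,-3.8,0,-0.072],[-28.5,-3.8,0,-0.072],[-28.5,-3.8,0,-0.072]]]'

```text
t: 2.97
eef_pos: [0.4795, -0.0584, 0.2267]
ee_rot: [-3.141, -0.0, -1.326]
force: [0.1, 0.3, 0.5]
width: 0.0875
gripper_force: 0.0
```

Run:
```python
from h import *
s=st(); cal=eyes.calibration('wrist'); im=save('wrist','w1.png'); st()
for n,z in(('lower',.052),('upper',.04),('sheet',.004),('jig',.012)):
    for d in trace('wrist',n)[:4]: print(n,round(d['conf'],2),d['mask'].sum(),rect('wrist',d['mask'],z,cal))
```

```text
t 2.97 p [ 0.4795 -0.0584  0.2267] rot [-3.141 -0.    -1.326] F [0.1 0.3 0.5] w 0.0875 g 0.0
t 3.02 p [ 0.4795 -0.0553  0.2269] rot [-3.14e+00  1.00e-03 -1.32e+00] F [-0.1  2.9 -0.5] w 0.0879 g 0.0
lower 0.71 8911 (array([549.7, -36.7]), array([ 66.7, 168.5]), -13.42)
upper 0.96 9310 (array([ 335.8, -229.7]), array([162.1,  72.2]), 82.18)
upper 0.78 394 (array([ 749.2, -182.9]), array([46.6, 13.8]), 10.54)
jig 0.78 8453 (array([563.4, -17.1]), array([132.7, 255.8]), -13.58)
```

View pics/w1.png

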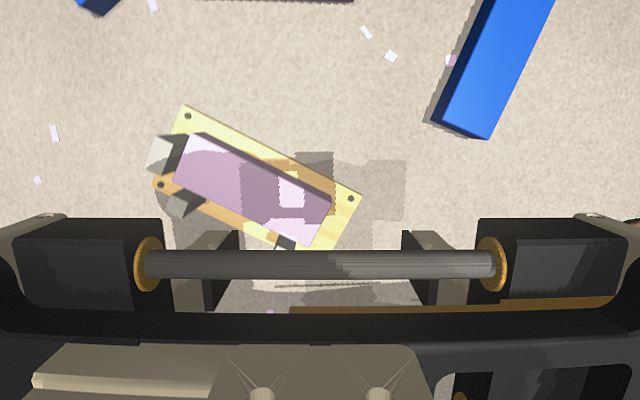

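The wrist view shows the jig at (250,180), with its end post at (157,153) and side posts at (180,205) and (285,240). All measurements put the jig yaw near −13.4°. I'll write a silhouette fit to sharpen the poses.

```bash
cat >> h.py <<'E'
from scipy.optimize import minimize
def boxmask(cal,dims,off,p,zb):
    x,y,a=p; L,W,H=dims
    P=np.array([[sx*L/2+off,sy*W/2,h] for sx in(-1,1) for sy in(-1,1) for h in(0,H)])
    c,s=np.cos(a),np.sin(a); Q=np.c_[P[:,0]*c-P[:,1]*s+x,P[:,0]*s+P[:,1]*c+y,P[:,2]+zb]
    uv=proj(cal,Q); h=cv2.convexHull(uv.astype(np.float32)).reshape(-1,2)
    m=np.zeros((400,640),np.uint8); cv2.fillConvexPoly(m,np.round(h*256).astype(np.int32),255,cv2.LINE_AA,8); return m/255.
def fit(views,dims,p0,zb=0,off=0):
    """views: [(cal,mask)], metres; returns x,y (mm), yaw (deg), cost"""
    f=lambda q:sum(np.abs(boxmask(c,dims,off,(q[0]/1000,q[1]/1000,q[2]/100),zb)-m).sum()/m.sum() for c,m in views)
    q0=np.array([p0[0]*1000,p0[1]*1000,p0[2]*100])
    r=minimize(f,q0,method='Nelder-Mead',options=dict(initial_simplex=q0+np.array([[0,0,0],[6,0,0],[0,6,0],[0,0,5.]]),xatol=.05,fatol=1e-5))
    return np.round(r.x[:2],1),round(np.rad2deg(r.x[2]/100),2),round(r.fun/len(views),3)
def pick(cam,name,xy,tol=.06):
    best=None
    for d in trace(cam,name):
        q=onz(cam,np.argwhere(d['mask'])[:,::-1].mean(0),.03)[0,:2]
        if np.hypot(*(q-xy))<tol: return d['mask']
E
python3 - <<'E'
from h import *
wc=eyes.calibration('wrist'); eyes.grab_frame('wrist'); st()
V={}
for c in('top','side','wrist'):
    if c!='wrist': eyes.grab_frame(c)
    cal=wc if c=='wrist' else eyes.calibration(c)
    for n,xy,dims,p0,zb,off in(('lower',(.55,-.037),(.17,.06,.04),(.55,-.037,-.234),.012,0),
      ('upper',(.58,-.272),(.17,.06,.04),(.58,-.272,.18),0,0)):
        m=pick(c,n,xy)
        if m is None: print(c,n,'none');continue
        V.setdefault(n,[]).append((cal,m)); print(c,n,fit([(cal,m)],dims,p0,zb))
        if c=='wrist': print('both',n,fit([v for v in V[n]],dims,p0,zb))
    m=pick(c,'sheet',(.527,.252))
    if m is not None and c!='wrist': print(c,'sheet',rect(c,m,.004))
    m=pick(c,'jar',(.437,-.381))
    if m is not None and c!='wrist':
        f=lambda q:sum([0])
        ys,xs=np.nonzero(m); print('jar',c,onz(c,[[xs.mean(),ys.mean()]],.05)*1000)
st()
E
```

```text
t 3.27 p [ 0.4793 -0.0602  0.2267] rot [-3.141 -0.    -1.331] F [ 0.4  0.3 -0.7] w 0.0879 g 0.0
top lower none
top upper (array([ 580.6, -273.8]), np.float64(10.7), np.float64(0.109))
top sheet (array([566.6, 263.1]), array([116.2,  59.6]), 13.62)
jar top [[ 437.68938731 -391.31791714   50.        ]]
side lower (array([552.2, -31.4]), np.float64(-15.42), np.float64(0.384))
side upper (array([ 581. , -272.3]), np.float64(9.89), np.float64(0.159))
side sheet (array([520.4, 253.5]), array([213.5,  82.6]), 22.75)
jar side [[ 440.99811168 -379.98741761   50.        ]]
wrist lower (array([550.2, -32.3]), np.float64(-12.99), np.float64(0.042))
both lower (array([551. , -32.3]), np.float64(-12.94), np.float64(0.216))
wrist upper none
t 3.97 p [ 0.4793 -0.0598  0.2266] rot [-3.142  0.    -1.33 ] F [ 0.  -0.4 -0.8] w 0.0878 g 0.0
```

Run:
```python
from h import *
plan(465,290,200,-1.33,10)
```

```text
10 x [np.float64(-34.31), np.float64(-6.95), np.float64(2.66), np.float64(0.0)] norm 35.1
```

Call:
servo_tool --series '[[[-38.1,-7.7,2.9,0],[-38.1,-7.7,2.9,0],[-38.1,-7.7,2.9,0],[-38.1,-7.7,2.9,0],[-38.1,-7.7,2.9,0],[-38.1,-7.7,2.9,0],[-38.1,-7.7,2.9,0],[-38.1,-7.7,2.9,0],[-38.1,-7.7,2.9,0],[0,0,0,0]]]'

```text
t: 4.8
eef_pos: [0.4647, 0.2953, 0.1996]
ee_rot: [-3.141, 0.0, -1.326]
force: [0.7, 0.1, 0.8]
width: 0.0876
gripper_force: 0.0
```

Run:
```python
from h import *
s=st(); cal=eyes.calibration('wrist'); im=save('wrist','w2.png'); st()
for n in('sheet','sheet_batten'):
    for d in trace('wrist',n)[:2]:
        m=d['mask'];print(n,round(d['conf'],2),m.sum(),rect('wrist',m,.004,cal))
        for h in(.004,.002):
            if n=='sheet': print(fit([(cal,m)],(.2,.06,h),(.54,.255,.24),0,-.015))
        cv2.imwrite('pics/m_%s.png'%n,m*255)
    print([np.round(d['position'],4) for d in recognise('wrist',n)])
```

```text
t 4.8 p [0.4647 0.2953 0.1996] rot [-3.141  0.    -1.326] F [0.7 0.1 0.8] w 0.0876 g 0.0
t 4.85 p [0.4644 0.2927 0.1996] rot [ 3.141e+00 -1.000e-03 -1.326e+00] F [-1.2 -1.1  0.3] w 0.0878 g 0.0
sheet 0.65 10105 (array([525., 253.]), array([206.5,  65.5]), 14.69)
(array([538.3, 256.4]), np.float64(15.03), np.float64(0.051))
(array([537.9, 256.2]), np.float64(15.05), np.float64(0.052))
[array([0.522 , 0.2511, 0.0026])]
sheet_batten 0.65 10132 (array([525., 253.]), array([206.5,  65.5]), 14.69)
[array([0.5277, 0.2508, 0.0047])][ WARN:0@5.505] global loadsave.cpp:1063 imwrite_ Unsupported depth image for selected encoder is fallbacked to CV_8U.
```

View pics/w2.png

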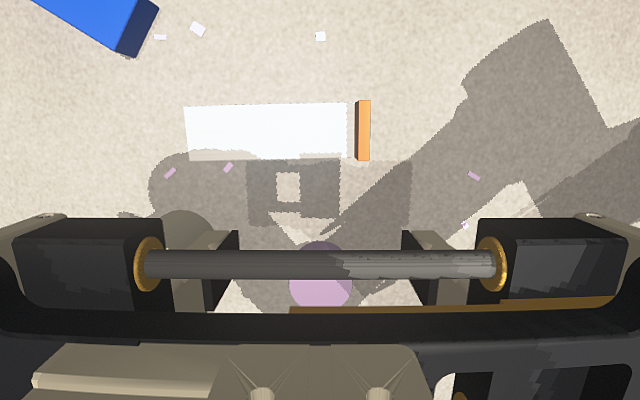

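The sheet shows at (184–347, 102–160), with the lit batten top at (358–370, 100–160). I'll measure the batten from its colour.

Run:
```python
from h import *
import time
s=st(); cal=eyes.calibration('wrist'); im=eyes.grab_frame('wrist').astype(int); st()
roi=np.zeros((400,640),bool); roi[85:175,170:385]=1
r,g,b=im[...,0],im[...,1],im[...,2]
o=(r>180)&(r-b>90)&roi
print('batten top',o.sum(),rect('',o,.04,cal))
w=(np.minimum(np.minimum(r,g),b)>235)&roi
m=cv2.morphologyEx(w.astype(np.uint8),cv2.MORPH_OPEN,np.ones((5,5)))
# edges: top edge per column, left edge per row
cols=np.arange(200,335); top=np.array([[c,np.argmax(m[:,c])-.5] for c in cols])
P=onz(cal,top,.004)*1000
vx,vy,x0,y0=cv2.fitLine(P[:,:2].astype(np.float32),cv2.DIST_HUBER,0,.01,.01).ravel()
print('top edge yaw',np.rad2deg(np.arctan2(vy,vx)),x0,y0)
rows=np.arange(112,155); L=np.array([[np.argmax(m[q])-.5,q] for q in rows])
P2=onz(cal,L,.004)*1000
l=cv2.fitLine(P2[:,:2].astype(np.float32),cv2.DIST_HUBER,0,.01,.01).ravel(); print('end edge',np.rad2deg(np.arctan2(l[1],l[0])),l[2:])
```

```text
t 5.05 p [0.4647 0.2889 0.2005] rot [ 3.141 -0.    -1.33 ] F [-0.8 -0.5  0.3] w 0.0878 g 0.0
t 5.1 p [0.4649 0.2888 0.2007] rot [-3.141  0.    -1.331] F [-0.3  0.4 -0.3] w 0.0876 g 0.0
batten top 706 (array([436.4, 229.2]), array([11.3, 58.7]), -74.69)
top edge yaw 15.0037985 542.5708 226.75577
end edge -74.26975 [626.075   272.70108]
```

Run:
```python
from h import *
plan(436.4,229.2,70,-1.307,9)
```

```text
9 x [np.float64(5.63), np.float64(4.7), np.float64(14.52), np.float64(-0.0026)] norm 16.3
```

Call:
servo_tool --series '[[[5.6,4.7,14.5,-0.0026],[5.6,4.7,14.5,-0.0026],[5.6,4.7,14.5,-0.0026],[5.6,4.7,14.5,-0.0026],[5.6,4.7,14.5,-0.0026],[5.6,4.7,14.5,-0.0026],[5.6,4.7,14.5,-0.0026],[5.6,4.7,14.5,-0.0026],[5.6,4.7,14.5,-0.0026],[0,0,0,0]]]'

```text
t: 5.93
eef_pos: [0.4346, 0.2271, 0.068]
ee_rot: [3.138, -0.002, -1.309]
force: [-0.9, -0.9, -0.5]
width: 0.0877
gripper_force: 0.0
```

Run:
```python
from h import *
cal=eyes.calibration('wrist'); im=eyes.grab_frame('wrist').astype(int); st()
r,g,b=im[...,0],im[...,1],im[...,2]
o=((r-b>90)&(r>180)).astype(np.uint8); o[:, :200]=0; o[:,480:]=0; o[:100]=0
n,l,s,c=cv2.connectedComponentsWithStats(o)
for i in range(1,n):
    if s[i,4]>60: print(s[i],rect('',l==i,.04,cal))
plan(436.4,229.2,9,-1.307,8)
```

```text
t 5.98 p [0.4358 0.2284 0.0695] rot [ 3.140e+00 -1.000e-03 -1.308e+00] F [-0.3  0.7  0.8] w 0.0874 g 0.0
[308 207  18  43 748] (array([437.2, 226.8]), array([10.9, 28. ]), -75.09)
8 x [np.float64(-0.07), np.float64(-0.1), np.float64(7.56), np.float64(-0.0002)] norm 7.6
```

Aligned. Descend and grip.

Call:
servo_tool --series '[[[0,0,8.7,0],[0,0,8.7,0],[0,0,8.7,0],[0,0,8.7,0],[0,0,8.7,0],[0,0,8.7,0],[0,0,8.7,0],[0,0,0,0],[0,0,0,0],[0,0,0,0]]]'

```text
t: 6.82
eef_pos: [0.4365, 0.2305, 0.0091]
ee_rot: [3.142, -0.0, -1.306]
force: [0.2, -0.7, 0.3]
width: 0.0874
gripper_force: 0.0
```

Call:
servo_tool --series '[[[0,0,0,0],[0,0,0,0],[0,0,0,0],[0,0,0,0],[0,0,0,0],[0,0,0,0],[0,0,0,0],[0,0,0,0],[0,0,0,0],[0,0,0,0]]]' --claw 1 --grip_force 40

```text
t: 7.65
eef_pos: [0.4363, 0.2304, 0.009]
ee_rot: [3.142, 0.0, -1.306]
force: [-0.2, 0.0, 0.1]
width: 0.0265
gripper_force: 0.0
```

Call:
servo_tool --series '[[[0,0,0,0],[0,0,0,0],[0,0,0,0],[0,0,-4,0],[0,0,-8,0],[0,0,-14,0],[0,0,-20,0],[0,0,-20,0],[0,0,-20,0],[0,0,-10,0]]]'

```text
t: 8.48
eef_pos: [0.4371, 0.231, 0.108]
ee_rot: [-3.139, 0.002, -1.306]
force: [-0.1, 0.8, -0.1]
width: 0.0116
gripper_force: 40.0
```

Run:
```python
from h import *
st()
a=-13.0/57.2958
# snug TCP relative: batten at -109
u=np.array([np.cos(a),np.sin(a)]); v=np.array([-u[1],u[0]])
o=np.array([550.2,-32.3])
t=o-109*u; print('snug',t)
t2=t-6*u-5*v; print(t2)
plan(t2[0],t2[1],115,a-np.pi/2,14)
```

```text
t 8.48 p [0.4371 0.231  0.108 ] rot [-3.139e+00  2.000e-03 -1.306e+00] F [-0.1  0.8 -0.1] w 0.0116 g 40.0
snug [443.99366095  -7.78034369]
[437.02268557 -11.30248826]
14 x [np.float64(17.47), np.float64(0.64), np.float64(-0.5), np.float64(0.0351)] norm 17.5
```

Call:
servo_tool --series '[[[5,0,-4,0.015],[12,0.6,-4,0.035],[20,0.6,-4,0.035],[20,0.6,0,0.035],[20,0.6,0,0.035],[20,0.6,0,0.035],[20,0.6,0,0.035],[20,0.6,0,0.035],[20,0.6,0,0.035],[20,0.6,0,0.035]]]'

```text
t: 9.32
eef_pos: [0.4488, 0.0523, 0.116]
ee_rot: [3.139, -0.001, -1.641]
force: [-0.2, -0.5, -1.7]
width: 0.0119
gripper_force: 40.0
```

Run:
```python
from h import *
s=st();plan(437,-11.3,115,-13/57.2958-np.pi/2,8)
```

```text
t 9.32 p [0.4488 0.0523 0.116 ] rot [ 3.139e+00 -1.000e-03 -1.641e+00] F [-0.2 -0.5 -1.7] w 0.0119 g 40.0
8 x [np.float64(8.08), np.float64(0.36), np.float64(0.12), np.float64(0.0196)] norm 8.1
```

Call:
servo_tool --series '[[[14,0.4,0,0.03],[12,0.4,0,0.03],[10,0.4,0,0.03],[8,0.4,0,0.03],[8,0.4,0,0.02],[6,0.4,0,0.017],[4,0.4,0,0],[2,0.1,0,0],[0,0,0,0],[0,0,0,0]]]'

```text
t: 10.15
eef_pos: [0.4386, -0.0082, 0.1171]
ee_rot: [-3.141, 0.0, -1.793]
force: [0.7, 0.4, -1.8]
width: 0.0118
gripper_force: 40.0
```

Run:
```python
from h import *
s=st();cal=eyes.calibration('wrist');save('wrist','w3.png');save('side','s3.png')
im=cv2.imread('pics/w3.png');im2=cv2.resize(cv2.imread('pics/s3.png')[150:270,230:430],None,fx=3,fy=3)
cv2.imwrite('pics/c3.png',np.vstack([im[:240],im2[:, :600][:,:600] if 0 else cv2.copyMakeBorder(im2,0,0,0,40,cv2.BORDER_CONSTANT)]))
plan(437,-11.3,115,-13/57.2958-np.pi/2,8)
```

```text
t 10.15 p [ 0.4386 -0.0082  0.1171] rot [-3.141  0.    -1.793] F [ 0.7  0.4 -1.8] w 0.0118 g 40.0
8 x [np.float64(0.44), np.float64(0.11), np.float64(0.26), np.float64(0.0006)] norm 0.5
```

View pics/c3.png

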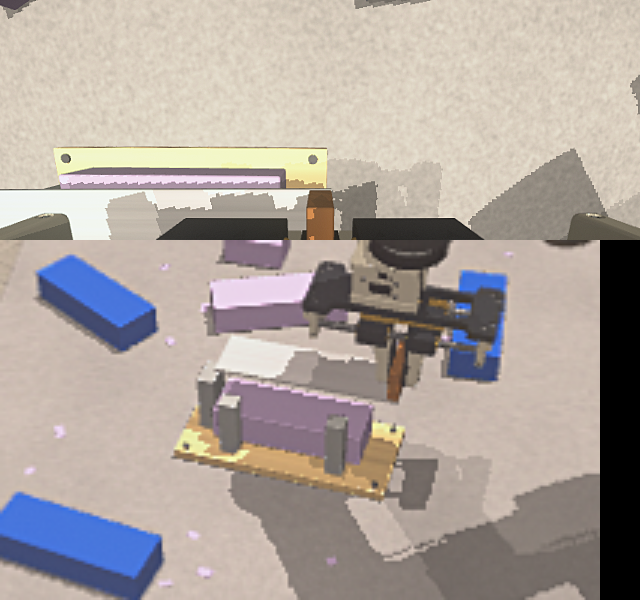

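The sheet is level above the jig, its edge (row 189) parallel to the jig base edge (row 148). I'll check the yaw and lateral offset from those edges.

Run:
```python
from h import *
s=st();cal=eyes.calibration('wrist');im=eyes.grab_frame('wrist').astype(int)
def line(uv,z):
    P=onz(cal,uv,z)[:,:2]*1000
    l=cv2.fitLine(P.astype(np.float32),cv2.DIST_HUBER,0,.01,.01).ravel()
    return P,np.rad2deg(np.arctan(l[1]/l[0])),l[2:]
g=im[...,0]-im[...,2]   # yellowness
print('yel col200',g[140:186:3,200].tolist())
e=[[c,140+np.argmax(g[140:175,c]>60)-.5] for c in range(70,300,2)]
P,a,p=line(e,.012);print('base -y edge',a,p)
# ends of the base at row 153-160
for r in(153,157):
    x=np.nonzero(g[r]>60)[0]; x=x[(x>30)&(x<340)]; print('ends',r,x.min(),x.max(),onz(cal,[[x.min()-.5,r],[x.max()+.5,r]],.012)[:,:2]*1000)
# lower: lit top face rows (pink) along column
for c in(100,150,200,250): print(c,[tuple(im[r,c]) for r in range(164,190,3)])
```

```text
t 10.25 p [ 0.4386 -0.008   0.1171] rot [-3.141  0.    -1.793] F [-0.2  0.7 -0.7] w 0.012 g 40.0
yel col200 [27, 23, 28, 41, 43, 41, 41, 45, 44, 52, 7, 7, 5, 0, 1, 5]
base -y edge -13.505745 [550.94415 -81.04389]
ends 153 326 326 [[425.62499097 -46.54307803]
 [424.80600175 -46.35837918]]
ends 157 317 326 [[433.74184578 -44.93766331]
 [425.52872438 -43.08320232]]
100 [(np.int64(243), np.int64(247), np.int64(198)), (np.int64(153), np.int64(150), np.int64(131)), (np.int64(124), np.int64(111), np.int64(118)), (np.int64(117), np.int64(105), np.int64(111)), (np.int64(245), np.int64(236), np.int64(250)), (np.int64(243), np.int64(222), np.int64(239)), (np.int64(246), np.int64(220), np.int64(242)), (np.int64(168), np.int64(148), np.int64(163)), (np.int64(146), np.int64(130), np.int64(139))]
150 [(np.int64(243), np.int64(247), np.int64(198)), (np.int64(180), np.int64(177), np.int64(148)), (np.int64(124), np.int64(109), np.int64(117)), (np.int64(116), np.int64(103), np.int64(110)), (np.int64(240), np.int64(216), np.int64(235)), (np.int64(243), np.int64(225), np.int64(242)), (np.int64(152), np.i
[... 274 characters left out ...]
64(124), np.int64(109), np.int64(117)), (np.int64(241), np.int64(214), np.int64(236)), (np.int64(243), np.int64(227), np.int64(243)), (np.int64(251), np.int64(235), np.int64(250)), (np.int64(170), np.int64(148), np.int64(165)), (np.int64(118), np.int64(107), np.int64(110))]
250 [(np.int64(244), np.int64(247), np.int64(201)), (np.int64(243), np.int64(246), np.int64(177)), (np.int64(123), np.int64(109), np.int64(117)), (np.int64(125), np.int64(110), np.int64(119)), (np.int64(231), np.int64(198), np.int64(228)), (np.int64(243), np.int64(229), np.int64(245)), (np.int64(228), np.int64(205), np.int64(229)), (np.int64(172), np.int64(149), np.int64(166)), (np.int64(105), np.int64(98), np.int64(96))]
```

Run:
```python
from h import *
s=st();cal=eyes.calibration('wrist');im=eyes.grab_frame('wrist').astype(int)
def line(uv,z):
    P=onz(cal,uv,z)[:,:2]*1000
    l=cv2.fitLine(P.astype(np.float32),cv2.DIST_HUBER,0,.01,.01).ravel()
    a=np.arctan(l[1]/l[0]); return 'yaw',round(np.rad2deg(a),2),'at x=550 y=',round(l[3]+(550-l[2])*np.tan(a),1)
g=im[...,0]-im[...,2]
e=[[c,140+np.argmax(g[140:160,c]>34)-.5] for c in range(75,300,2)]
print('base -y edge',line(e,.012))
G=im[...,1]
e=[[c,170+np.argmax(G[170:186,c]>170)-.5] for c in range(75,275,2)]
print([int(q[1]+.5) for q in e][::5]); print('lower -y top edge',line(e,.052))
e=[[c,166+np.argmax(G[166:186,c]<135)-.5] for c in range(75,275,2)]
# sheet's -y edge from below: white
b=[[c,180+np.argmax(G[180:200,c]>235)-.5] for c in range(8,100,2)]
print([int(q[1]+.5) for q in b][::5]); print('sheet edge',line(b,.1171-.009+.004))
```

```text
t 10.3 p [ 0.4386 -0.0081  0.1171] rot [-3.141  0.    -1.793] F [ 0.4 -0.1 -2.3] w 0.012 g 40.0
base -y edge ('yaw', np.float32(-13.25), 'at x=550 y=', np.float32(-81.0))
[170, 175, 175, 175, 175, 175, 175, 175, 175, 175, 175, 175, 175, 176, 176, 176, 176, 176, 176, 176]
lower -y top edge ('yaw', np.float32(-13.36), 'at x=550 y=', np.float32(-62.9))
[191, 191, 191, 191, 191, 191, 191, 190, 190, 190]
sheet edge ('yaw', np.float32(-12.24), 'at x=550 y=', np.float32(-64.9))
```

Call:
servo_tool --series '[[[1,0,5,0.006],[1,0,7,0.005],[0.5,0,7,0],[0,0,7,0],[0,0,7,0],[0,0,7,0],[0,0,6,0],[0,0,4,0],[0,0,2,0],[0,0,0,0]]]'

```text
t: 11.18
eef_pos: [0.4377, -0.0109, 0.0646]
ee_rot: [3.141, -0.001, -1.804]
force: [0.6, 0.1, -1.2]
width: 0.0117
gripper_force: 40.0
```

Call:
servo_tool --series '[[[0,0,0.5,0],[0,0,0.5,0],[0,0,0.5,0],[0,0,0.5,0],[0,0,0.3,0],[0,0,0.3,0],[0,0,0.2,0],[0,0,0,0],[0,0,0,0],[0,0,0,0]]]'

```text
t: 12.02
eef_pos: [0.4379, -0.0108, 0.0623]
ee_rot: [-3.142, 0.0, -1.804]
force: [-0.4, -0.2, -1.5]
width: 0.0116
gripper_force: 40.0
```

Call:
servo_tool --series '[[[0,0,0.3,0],[0,0,0.3,0],[0,0,0.3,0],[0,0,0.2,0],[0,0,0,0],[0,0,0,0],[0,0,0,0],[0,0,0,0],[0,0,0,0],[0,0,0,0]]]'

```text
t: 12.85
eef_pos: [0.4379, -0.0108, 0.0612]
ee_rot: [3.142, -0.0, -1.804]
force: [-0.0, 0.5, -1.0]
width: 0.0121
gripper_force: 40.0
```

Call:
servo_tool --series '[[[0,-1,0,0],[0,-1,0,0],[0,-1,0,0],[0,-0.8,0,0],[0,-0.5,0,0],[-0.5,0,0,0],[-0.5,0,0,0],[-0.5,0,0,0],[0,0,0,0],[0,0,0,0]]]'

```text
t: 13.68
eef_pos: [0.4424, -0.0103, 0.0612]
ee_rot: [-3.142, 0.0, -1.804]
force: [0.8, 0.3, -0.7]
width: 0.0116
gripper_force: 40.0
```

Call:
servo_tool --series '[[[0,-0.4,0,0],[0,-0.4,0,0],[0,-0.4,0,0],[0,-0.4,0,0],[0,0,0,0],[0,0,0,0],[0,0,0,0],[0,0,0,0],[0,0,0,0],[0,0,0,0]]]'

```text
t: 14.52
eef_pos: [0.4438, -0.0108, 0.0611]
ee_rot: [3.141, -0.0, -1.804]
force: [-3.2, 1.2, -1.3]
width: 0.0121
gripper_force: 40.0
```

Call:
servo_tool --series '[[[-0.6,0,0,0],[-0.6,0,0,0],[-0.6,0,0,0],[-0.4,0,0,0],[-0.4,0,0,0],[-0.3,0,0,0],[0,0,0,0],[0,0,0,0],[0,0,0,0],[0,0,0,0]]]'

```text
t: 15.35
eef_pos: [0.4443, -0.008, 0.0611]
ee_rot: [3.141, -0.0, -1.805]
force: [-4.1, -1.3, 0.2]
width: 0.012
gripper_force: 40.1
```

Call:
servo_tool --series '[[[-0.3,0,0,0],[-0.3,0,0,0],[-0.3,0,0,0],[0,0,0,0],[0,0,0,0],[0,0,0,0],[0,0,0,0],[0,0,0,0],[0,0,0,0],[0,0,0,0]]]'

```text
t: 16.18
eef_pos: [0.4444, -0.0072, 0.061]
ee_rot: [3.141, -0.0, -1.805]
force: [-4.7, -2.1, 1.1]
width: 0.012
gripper_force: 40.2
```

Run:
```python
from h import *
s=st();print(s['moment'])
```

```text
t 16.18 p [ 0.4444 -0.0072  0.061 ] rot [ 3.141 -0.    -1.805] F [-4.7 -2.1  1.1] w 0.012 g 40.2
[-0.86930509  1.73921062 -0.57642738]
```

Call:
servo_tool --series '[[[0,0,0,0.002],[0,0,0,0.002],[0,0,0,0.002],[-0.2,0,0,0],[-0.2,0,0,0],[-0.2,0,0,0],[0,0,0,0],[0,0,0,0],[0,0,0,0],[0,0,0,0]]]'

```text
t: 17.02
eef_pos: [0.4445, -0.0066, 0.061]
ee_rot: [3.141, -0.0, -1.811]
force: [-4.8, -2.4, 1.6]
width: 0.0114
gripper_force: 40.1
```

Run:
```python
from h import *
s=st();print(s['moment'])
```

```text
t 17.02 p [ 0.4445 -0.0066  0.061 ] rot [ 3.141 -0.    -1.811] F [-4.8 -2.4  1.6] w 0.0114 g 40.1
[-0.79600332  1.85723637 -0.50546628]
```

Call:
servo_tool --series '[[[-0.3,0,0,0.002],[-0.3,0,0,0.002],[-0.3,0,0,0.0],[0,0,0,0],[0,0,0,0],[0,0,0,0],[0,0,0,0],[0,0,0,0],[0,0,0,0],[0,0,0,0]]]'

```text
t: 17.85
eef_pos: [0.4447, -0.0058, 0.061]
ee_rot: [3.141, -0.001, -1.815]
force: [-5.6, -1.6, 1.9]
width: 0.0121
gripper_force: 40.1
```

Run:
```python
from h import *
s=st();print(s['moment'])
cal=eyes.calibration('wrist');save('wrist','w4.png');save('top','t4.png')
a=cv2.imread('pics/w4.png')[100:250,0:400]; b=cv2.imread('pics/t4.png')[150:250,270:360]
cv2.imwrite('pics/c4.png',np.vstack([cv2.resize(a,(800,300),interpolation=cv2.INTER_CUBIC),cv2.copyMakeBorder(cv2.resize(b,(270,300),interpolation=cv2.INTER_CUBIC),0,0,0,530,cv2.BORDER_CONSTANT)]))
```

```text
t 17.85 p [ 0.4447 -0.0058  0.061 ] rot [ 3.141e+00 -1.000e-03 -1.815e+00] F [-5.6 -1.6  1.9] w 0.0121 g 40.1
[-0.77096056  1.85354111 -0.44815894]
```

View pics/c4.png

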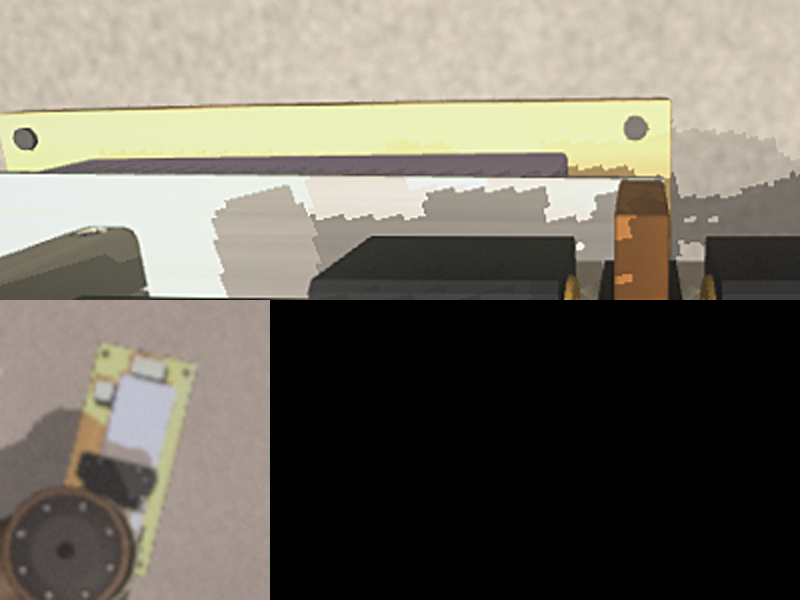

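The sheet is now turned slightly too far clockwise: the base edge slopes and the sheet edge doesn't. The y force was probably friction from the end post. I'll back off, restore the yaw and seat it in y first.

Call:
servo_tool --series '[[[0,0.6,0,0],[0.7,0.6,0,0],[0.7,0,0,0],[0.7,0,0,-0.003],[0.7,0,0,-0.003],[0.5,0,0,-0.003],[0,0,0,-0.003],[0,0,0,0],[0,0,0,0],[0,0,0,0]]]'

```text
t: 18.78
eef_pos: [0.4433, -0.0084, 0.0612]
ee_rot: [-3.141, 0.0, -1.802]
force: [0.5, -0.4, -1.8]
width: 0.0118
gripper_force: 40.0
```

Run:
```python
from h import *
s=st();print(s['moment'])
cal=eyes.calibration('wrist');im=eyes.grab_frame('wrist').astype(int)
def line(uv,z):
    P=onz(cal,uv,z)[:,:2]*1000
    l=cv2.fitLine(P.astype(np.float32),cv2.DIST_HUBER,0,.01,.01).ravel()
    a=np.arctan(l[1]/l[0]); return 'yaw',round(np.rad2deg(a),2),'y550',round(l[3]+(550-l[2])*np.tan(a),1)
G=im[...,1];g=im[...,0]-im[...,2]
D=np.diff(G,axis=0)
cols=range(60,270,3)
base=[[c,140+np.argmax(g[140:165,c]>34)-.5] for c in cols]
# sheet edge: first brightness rise after the dark lower side; lower top edge: yellow->dark fall
dark=[[c,150+np.argmin(D[150:200,c])+.5] for c in cols]
sh=[[c,178+np.argmax(D[178:200,c])+.5] for c in cols]
for n,e,z in(('base',base,.012),('darkstart',dark,.012),('sheet',sh,.056)): print(n,[q[1] for q in e][::8],line(e,z))
```

```text
t 18.78 p [ 0.4433 -0.0084  0.0612] rot [-3.141  0.    -1.802] F [ 0.5 -0.4 -1.8] w 0.0118 g 40.0
[0.09579143 0.18365644 0.02717338]
base [np.float64(154.5), np.float64(153.5), np.float64(153.5), np.float64(152.5), np.float64(152.5), np.float64(152.5), np.float64(152.5), np.float64(152.5), np.float64(152.5)] ('yaw', np.float32(-13.46), 'y550', np.float32(-81.5))
darkstart [np.float64(179.5), np.float64(179.5), np.float64(179.5), np.float64(179.5), np.float64(179.5), np.float64(179.5), np.float64(179.5), np.float64(179.5), np.float64(179.5)] ('yaw', np.float32(-13.52), 'y550', np.float32(-62.8))
sheet [np.float64(189.5), np.float64(189.5), np.float64(189.5), np.float64(189.5), np.float64(189.5), np.float64(189.5), np.float64(189.5), np.float64(189.5), np.float64(189.5)] ('yaw', np.float32(-13.4), 'y550', np.float32(-65.3))
```

Call:
servo_tool --series '[[[-0.3,0,0,0],[-0.3,0,0,0],[-0.3,0,0,0],[-0.3,0,0,0],[-0.3,0,0,0],[0,0,0,0],[0,0,0,0],[0,0,0,0],[0,0,0,0],[0,0,0,0]]]'

```text
t: 19.67
eef_pos: [0.4436, -0.007, 0.0612]
ee_rot: [-3.142, 0.0, -1.802]
force: [0.3, 0.7, -1.3]
width: 0.0117
gripper_force: 40.0
```

Call:
servo_tool --series '[[[-0.3,0,0,0],[-0.3,0,0,0],[0,0,0,0],[0,0,0,0],[0,0,0,0],[0,0,0,0],[0,0,0,0],[0,0,0,0],[0,0,0,0],[0,0,0,0]]]'

```text
t: 20.5
eef_pos: [0.4437, -0.0064, 0.0612]
ee_rot: [-3.142, 0.0, -1.802]
force: [-0.8, -1.0, -1.2]
width: 0.0118
gripper_force: 40.0
```

Run:
```python
from h import *
s=st();print(s['moment'])
```

```text
t 20.5 p [ 0.4437 -0.0064  0.0612] rot [-3.142  0.    -1.802] F [-0.8 -1.  -1.2] w 0.0118 g 40.0
[ 0.03131917  0.15547799 -0.01185217]
```

Call:
servo_tool --series '[[[-0.3,0,0,0],[-0.3,0,0,0],[-0.3,0,0,0],[0,0,0,0],[0,0,0,0],[0,0,0,0],[0,0,0,0],[0,0,0,0],[0,0,0,0],[0,0,0,0]]]'

```text
t: 21.33
eef_pos: [0.4439, -0.0056, 0.0611]
ee_rot: [3.142, -0.0, -1.802]
force: [-0.8, -1.2, -0.5]
width: 0.0123
gripper_force: 40.0
```

Run:
```python
from h import *
s=st();print(s['moment'])
```

```text
t 21.33 p [ 0.4439 -0.0056  0.0611] rot [ 3.142 -0.    -1.802] F [-0.8 -1.2 -0.5] w 0.0123 g 40.0
[-0.33837926  0.34096589 -0.13499717]
```

Call:
servo_tool --series '[[[-0.3,0,0,0],[-0.3,0,0,0],[0,-0.3,0,0],[0,-0.3,0,0],[0,-0.3,0,0],[0,-0.3,0,0],[0,-0.2,0,0],[0,0,0.2,0],[0,0,0,0],[0,0,0,0]]]'

```text
t: 22.17
eef_pos: [0.444, -0.0056, 0.061]
ee_rot: [3.14, -0.001, -1.803]
force: [-8.6, -1.0, 8.7]
width: 0.0117
gripper_force: 40.0
```

Run:
```python
from h import *
s=st();print(s['moment'])
```

```text
t 22.17 p [ 0.444  -0.0056  0.061 ] rot [ 3.140e+00 -1.000e-03 -1.803e+00] F [-8.6 -1.   8.7] w 0.0117 g 40.0
[-0.3510203   2.7545505  -0.14537113]
```

Call:
servo_tool --series '[[[0,0,0,0],[0,0,0,0],[0,0,0,0],[0,0,0,0],[0,0,-8,0],[0,0,-16,0],[0,0,-24,0],[0,0,-24,0],[0,0,-24,0],[0,0,-24,0]]]' --claw -1

```text
t: 23.0
eef_pos: [0.4454, -0.0053, 0.1829]
ee_rot: [-3.141, 0.0, -1.802]
force: [0.0, 0.4, -0.5]
width: 0.0734
gripper_force: 0.0
```

Run:
```python
from h import *
s=st();save('top','t5.png');save('side','s5.png')
# go to a pose to see the jig and later the upper: view from -y... 
a=10.3/57.2958
plan(560,-200,210,-1.803,10)
plan(581,-273,110,a-np.pi,10)
plan(581,-273,110,a,10)
```

```text
t 23.0 p [ 0.4454 -0.0053  0.1829] rot [-3.141  0.    -1.802] F [ 0.   0.4 -0.5] w 0.0734 g 0.0
10 x [np.float64(16.45), np.float64(-15.39), np.float64(-2.45), np.float64(0.0002)] norm 22.7
10 x [np.float64(11.09), np.float64(-29.68), np.float64(7.55), np.float64(0.116)] norm 32.6
10 x [np.float64(34.71), np.float64(7.06), np.float64(7.55), np.float64(-0.1981)] norm 36.2
```

Call:
servo_tool --series '[[[-9,-9,1,0],[-9,-9,1,0],[-9,-9,1,0],[-9,-9,1,0],[-9,-9,1,0],[-9,-9,1,0],[-9,-9,1,0],[-9,-9,1,0],[0,0,0,0],[0,0,0,0]]]'

```text
t: 23.93
eef_pos: [0.5325, 0.0487, 0.1723]
ee_rot: [3.141, -0.001, -1.802]
force: [-0.7, -0.0, -0.6]
width: 0.0877
gripper_force: 0.0
```

Run:
```python
from h import *
s=st();cal=eyes.calibration('wrist');save('wrist','w6.png');cv2.imwrite('pics/c6.png',cv2.resize(cv2.imread('pics/w6.png')[60:240,120:440],(800,450),interpolation=cv2.INTER_CUBIC))
np.save('cal6.npy',cal,allow_pickle=True)
plan(581,-273,150,10.3/57.2958-np.pi,10)
```

```text
t 23.93 p [0.5325 0.0487 0.1723] rot [ 3.141e+00 -1.000e-03 -1.802e+00] F [-0.7 -0.  -0.6] w 0.0877 g 0.0
10 x [np.float64(21.25), np.float64(-27.03), np.float64(2.25), np.float64(0.1159)] norm 34.5
```

View pics/c6.png

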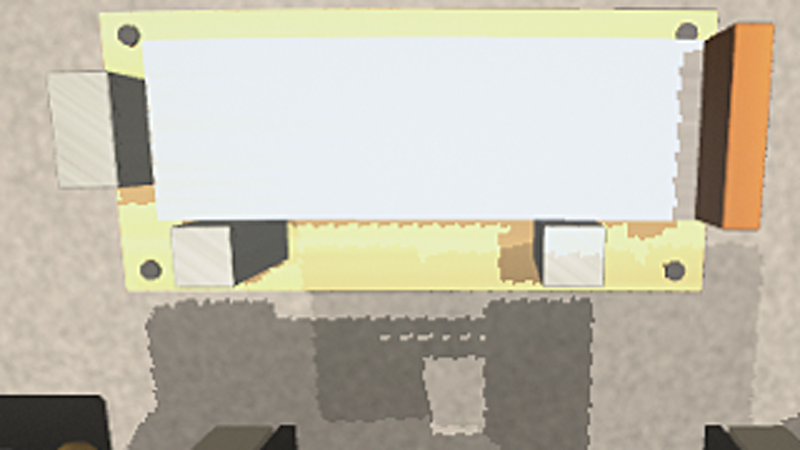

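The sheet is seated. Its +y edge meets both side posts along one straight line (crop row 220), and its +x end meets the foot of the end post (crop x≈152). Next is the upper slab.

Call:
servo_tool --series '[[[21.3,-27,2.3,0.116],[21.3,-27,2.3,0.116],[21.3,-27,2.3,0.116],[21.3,-27,2.3,0.116],[21.3,-27,2.3,0.116],[21.3,-27,2.3,0.116],[21.3,-27,2.3,0.116],[21.3,-27,2.3,0.116],[21.3,-27,2.3,0.116],[21.3,-27,2.3,0.116]]]'

```text
t: 24.82
eef_pos: [0.5799, -0.2751, 0.1499]
ee_rot: [-3.141, 0.0, -2.968]
force: [-0.1, -0.8, 0.5]
width: 0.0882
gripper_force: 0.0
```

Run:
```python
from h import *
c6=np.load('cal6.npy',allow_pickle=True).item()
P=onz(c6,[[177.2,76],[184,147.6]],.056)[:,:2]*1000
e=P[1]-P[0]; print(P,np.hypot(*e),'yaw',np.rad2deg(np.arctan2(-e[0],e[1])))
a=np.deg2rad(-13.3);print('jig origin',P.mean(0)-85*np.array([np.cos(a),np.sin(a)]))
eyes.grab_frame('top')  # settle 0.05
s=st();cal=eyes.calibration('wrist');im=save('wrist','w7.png')
for d in trace('wrist','upper')[:3]:
    m=d['mask'];print(d['conf'],m.sum(),rect('',m,.04,cal),fit([(cal,m)],(.17,.06,.04),(.5806,-.273,.18)))
```

```text
[[625.69870394 -80.78368473]
 [639.1480181  -22.34539974]] 59.96596704294844 yaw -12.960687397667018
jig origin [549.70315684 -32.01031457]
t 24.87 p [ 0.5768 -0.2792  0.1493] rot [ 3.142e+00 -2.000e-03 -2.980e+00] F [-1.5 -1.6 -0.3] w 0.0876 g 0.0
0.71 10973 (array([ 543.3, -540.3]), array([ 75.7, 157.8]), -49.34) (array([ 960.1, -305. ]), np.float64(-51.4), np.float64(1.0))
0.64 10531 (array([ 560.8, -275.8]), array([129.7,  59.9]), 11.45) (array([ 581. , -271.9]), np.float64(11.23), np.float64(0.223))
```

View pics/w7.png

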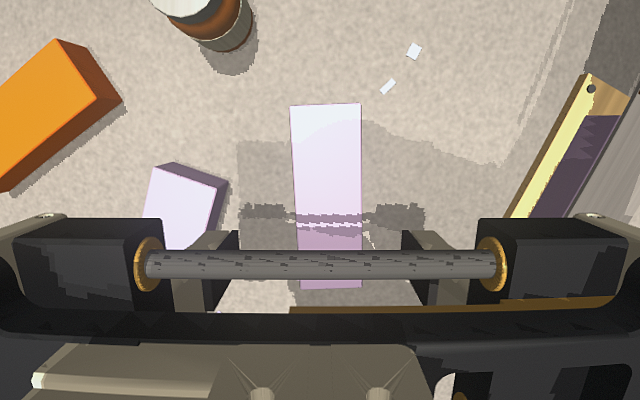

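The slab is under the gripper, its near end at (290,106)–(360,103). The offcut at (185,205) is clear of the fingers. I'll fit the slab's edges.

Run:
```python
from h import *
s=st();cal=eyes.calibration('wrist');im=eyes.grab_frame('wrist').astype(int);st()
G=im[...,1];D=np.diff(im.sum(2),axis=1)
def line(uv,z=.04):
    P=onz(cal,uv,z)[:,:2]*1000
    l=cv2.fitLine(P.astype(np.float32),cv2.DIST_HUBER,0,.01,.01).ravel(); return l
rows=range(115,200,3)
x=lambda r,lo,hi,sg:lo+np.argmax(sg*D[r,lo:hi])+.5
L=line([[x(r,278,310,1),r] for r in rows]);Rr=line([[x(r,350,375,-1),r] for r in rows])
DV=np.diff(im.sum(2),axis=0)
E=line([[c,92+np.argmax(DV[92:120,c])+.5] for c in range(298,354,3)])
ang=lambda l:np.rad2deg(np.arctan(l[1]/l[0]))
print('L',ang(L),'R',ang(Rr),'E',ang(E),E)
a=np.deg2rad((ang(L)+ang(Rr))/2);u=np.array([np.cos(a),np.sin(a)]);v=np.array([-u[1],u[0]])
yl=L[2:]@v;yr=Rr[2:]@v;xe=E[2:]@u
c=u*(xe+85)+v*(yl+yr)/2;print('width',yr-yl,'yaw',np.rad2deg(a),'centre',c)
plan(c[0],c[1],70,a-np.pi,5)
```

```text
t 24.97 p [ 0.5787 -0.2755  0.1498] rot [ 3.141e+00 -1.000e-03 -2.967e+00] F [ 0.3  0.6 -0.1] w 0.0879 g 0.0
t 25.02 p [ 0.5794 -0.2744  0.1501] rot [ 3.141 -0.    -2.964] F [-0.3 -0.4  0. ] w 0.0878 g 0.0
L 11.6703205 R 11.597702 E -78.58667 [ 1.9788532e-01 -9.8022521e-01  4.9746970e+02 -2.8764407e+02]
width 59.03064 yaw 11.634011 centre [ 580.93445 -271.5279 ]
5 x [np.float64(-0.4), np.float64(0.5), np.float64(16.02), np.float64(-0.0051)] norm 16.0
```

Call:
servo_tool --series '[[[-0.5,0.6,17,-0.005],[-0.5,0.6,20,-0.005],[-0.5,0.6,20,-0.005],[-0.5,0.6,20,-0.005],[0,0,20,0],[0,0,18,0],[0,0,14,0],[0,0,9,0],[0,0,4,0],[0,0,0,0]]]'

```text
t: 25.85
eef_pos: [0.5818, -0.2698, 0.0075]
ee_rot: [3.141, -0.001, -2.941]
force: [0.1, -0.8, 0.4]
width: 0.0877
gripper_force: 0.0
```

Call:
servo_tool --series '[[[0,0,0,0],[0,0,0,0],[0,0,0,0],[0,0,0,0],[0,0,0,0],[0,0,0,0],[0,0,0,0],[0,0,0,0],[0,0,0,0],[0,0,0,0]]]' --claw 1 --grip_force 30

```text
t: 26.68
eef_pos: [0.5822, -0.2706, 0.0086]
ee_rot: [-3.141, 0.001, -2.942]
force: [-1.3, -0.1, 6.0]
width: 0.0599
gripper_force: 30.0
```

Call:
servo_tool --series '[[[0,0,-4,0],[0,0,-8,0],[0,0,-14,0],[0,0,-18,0],[0,0,-18,0],[0,0,-18,0],[0,0,-14,0],[0,0,-10,0],[0,0,-4,0],[0,0,0,0]]]'

```text
t: 27.52
eef_pos: [0.5822, -0.2705, 0.1168]
ee_rot: [-3.141, 0.001, -2.942]
force: [0.1, -0.2, -3.7]
width: 0.0598
gripper_force: 30.0
```

Run:
```python
from h import *
s=st();plan(544.5,-36,116,np.deg2rad(-193.3),10)
```

```text
t 27.52 p [ 0.5822 -0.2705  0.1168] rot [-3.141e+00  1.000e-03 -2.942e+00] F [ 0.1 -0.2 -3.7] w 0.0598 g 30.0
10 x [np.float64(3.68), np.float64(23.65), np.float64(0.08), np.float64(0.0431)] norm 23.9
```

Call:
servo_tool --series '[[[1.5,9.5,0,0.017],[2.9,19,0,0.034],[4.4,28.4,0,0.052],[5.2,33,0,0.06],[5.2,33,0,0.06],[5.2,33,0,0.06],[4.8,30.8,0,0.056],[3.7,23.7,0,0.043],[2.6,16.6,0,0.03],[1.5,9.5,0,0.017]]]'

```text
t: 28.35
eef_pos: [0.5422, -0.0342, 0.115]
ee_rot: [-3.141, -0.002, 2.912]
force: [0.1, -1.2, -2.6]
width: 0.0597
gripper_force: 30.0
```

Run:
```python
from h import *
eyes.grab_frame('top');eyes.grab_frame('side')
s=st();cal=eyes.calibration('wrist');im=save('wrist','w8.png');st()
plan(544.5,-36,116,np.deg2rad(-193.3),1)
```

```text
t 28.45 p [ 0.5425 -0.0348  0.115 ] rot [-3.141e+00 -1.000e-03  2.913e+00] F [ 0.5 -0.1 -3. ] w 0.06 g 30.0
t 28.5 p [ 0.5424 -0.0356  0.115 ] rot [-3.141e+00 -2.000e-03  2.914e+00] F [-0.3  0.8 -3.8] w 0.0596 g 30.0
1 x [np.float64(-2.13), np.float64(0.09), np.float64(-0.95), np.float64(0.0041)] norm 2.3
```

View pics/w8.png

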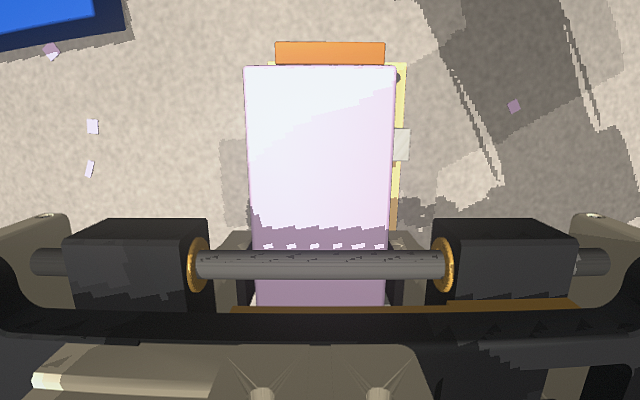

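The slab hovers over the sheet. The batten shows at (330,52) and the near side post at (402,145). I'll compare yaw and offset against the batten.

Run:
```python
from h import *
s=st();cal=eyes.calibration('wrist');im=eyes.grab_frame('wrist').astype(int);st()
S=im.sum(2);D=np.diff(S,axis=1);DV=np.diff(S,axis=0);O=im[...,0]-im[...,2]
ln=lambda uv,z:cv2.fitLine((onz(cal,uv,z)[:,:2]*1000).astype(np.float32),cv2.DIST_HUBER,0,.01,.01).ravel()
ang=lambda l:np.rad2deg(np.arctan(l[1]/l[0]))
z=s['eef_pos'][2]-.0083+.04
rows=range(75,200,3)
L=ln([[235+np.argmax(D[r,235:262])+.5,r] for r in rows],z)
B=im[...,2]
Rr=ln([[380+np.argmin(np.diff(B[r,380:404]))+.5,r] for r in rows],z)
E=ln([[c,55+np.argmax(np.diff(B[55:75,c]))+.5] for c in range(255,385,3)],z)
print('slab L',ang(L),'R',ang(Rr),'E',ang(E)+90)
a=np.deg2rad(ang(L));u=np.array([np.cos(a),np.sin(a)]);v=np.array([-u[1],u[0]])
print('width',(Rr[2:]-L[2:])@v,'centre',u*(E[2:]@u+85)+v*((Rr[2:]+L[2:])@v/2))
bm=(O>70);bm[:30]=0;bm[62:]=0;bm[:,:262]=0;bm[:,395:]=0
T=ln([[c,30+np.argmax(O[30:60,c]>70)-.5] for c in range(282,380,3)],.092)
print('batten outer edge',ang(T)+90,'batten ends y', onz(cal,[[np.nonzero(bm[50])[0].min()-.5,50],[np.nonzero(bm[50])[0].max()+.5,50]],.092)[:,:2]*1000)
```

```text
t 28.5 p [ 0.5424 -0.0356  0.115 ] rot [-3.141e+00 -2.000e-03  2.914e+00] F [-0.3  0.8 -3.8] w 0.0596 g 30.0
t 28.55 p [ 0.5424 -0.0362  0.1151] rot [-3.141e+00 -1.000e-03  2.913e+00] F [-0.6  0.2 -3.3] w 0.0601 g 30.0
slab L -12.843911 R -12.902881 E 167.22939
width 58.729687 centre [540.87915 -35.30326]
batten outer edge 166.18765 batten ends y [[436.33811368 -35.2979742 ]
 [449.73253348  22.88534246]]
```

Call:
servo_tool --series '[[[-1,0.5,5,0.003],[-1,0.5,7,0.003],[-1,0.5,7,0],[0,0,7,0],[0,0,7,0],[0,0,6,0],[0,0,5,0],[0,0,3,0],[0,0,1,0],[0,0,0,0]]]'

```text
t: 29.38
eef_pos: [0.5462, -0.0354, 0.0678]
ee_rot: [-3.141, -0.0, 2.906]
force: [0.2, -0.8, -3.1]
width: 0.0601
gripper_force: 30.0
```

Call:
servo_tool --series '[[[0,0,0.4,0],[0,0,0.4,0],[0,0,0.4,0],[0,0,0.3,0],[0,0,0.3,0],[0,0,0.3,0],[0,0,0.2,0],[0,0,0,0],[0,0,0,0],[0,0,0,0]]]'

```text
t: 30.22
eef_pos: [0.5463, -0.0354, 0.0657]
ee_rot: [3.142, 0.0, 2.906]
force: [-0.3, 0.8, -2.5]
width: 0.0599
gripper_force: 30.0
```

Run:
```python
from h import *
s=st();print(s['moment'])
```

```text
t 30.22 p [ 0.5463 -0.0354  0.0657] rot [3.142 0.    2.906] F [-0.3  0.8 -2.5] w 0.0599 g 30.0
[ 0.03595759  0.02577095 -0.02359785]
```

Call:
servo_tool --series '[[[0,0,0.4,0],[0,0,0.3,0],[0,0,0.2,0],[-0.8,0,0,0],[-0.8,0,0,0],[-0.8,0,0,0],[0,0.6,0,0],[0,0.6,0,0],[0,0,0,0],[0,0,0,0]]]'

```text
t: 31.05
eef_pos: [0.5489, -0.0347, 0.0648]
ee_rot: [3.142, 0.0, 2.906]
force: [0.2, -0.7, -4.0]
width: 0.0596
gripper_force: 30.0
```

Call:
servo_tool --series '[[[-0.4,0,0,0],[-0.4,0,0,0],[-0.4,0,0,0],[-0.4,0,0,0],[0,0,0,0],[0,0,0,0],[0,0,0,0],[0,0,0,0],[0,0,0,0],[0,0,0,0]]]'

```text
t: 31.88
eef_pos: [0.5504, -0.0352, 0.0648]
ee_rot: [3.142, -0.0, 2.906]
force: [-0.0, -0.3, -3.0]
width: 0.06
gripper_force: 30.0
```

Run:
```python
from h import *
s=st();print(s['moment'])
```

```text
t 31.88 p [ 0.5504 -0.0352  0.0648] rot [ 3.142 -0.     2.906] F [-0.  -0.3 -3. ] w 0.06 g 30.0
[ 0.00708973 -0.0431776  -0.02226696]
```

Call:
servo_tool --series '[[[0,0.5,0,0],[0,0.5,0,0],[0,0.4,0,0],[0,0.4,0,0],[0,0.3,0,0],[0,0.3,0,0],[0,0,0,0],[0,0,0,0],[0,0,0,0],[0,0,0,0]]]'

```text
t: 32.72
eef_pos: [0.551, -0.0328, 0.0648]
ee_rot: [3.142, -0.0, 2.906]
force: [-0.4, 0.6, -3.6]
width: 0.0596
gripper_force: 30.0
```

Run:
```python
from h import *
s=st();print(s['moment'])
```

```text
t 32.72 p [ 0.551  -0.0328  0.0648] rot [ 3.142 -0.     2.906] F [-0.4  0.6 -3.6] w 0.0596 g 30.0
[-0.08158863 -0.0853394  -0.0474266 ]
```

Call:
servo_tool --series '[[[0,0.3,0,0],[0,0.3,0,0],[0,0.3,0,0],[0,0,0,0],[0,0,0,0],[0,0,0,0],[0,0,0,0],[0,0,0,0],[0,0,0,0],[0,0,0,0]]]'

```text
t: 33.55
eef_pos: [0.5512, -0.032, 0.0648]
ee_rot: [-3.142, 0.0, 2.906]
force: [-0.9, -1.1, -3.2]
width: 0.0599
gripper_force: 30.0
```

Run:
```python
from h import *
s=st();print(s['moment'])
```

```text
t 33.55 p [ 0.5512 -0.032   0.0648] rot [-3.142  0.     2.906] F [-0.9 -1.1 -3.2] w 0.0599 g 30.0
[-0.38972042 -0.05156443  0.05345124]
```

Call:
servo_tool --series '[[[0,0.3,0,0],[0,0.2,0,0],[0,0,0,0],[-0.3,0,0,0],[-0.3,0,0,0],[-0.3,0,0,0],[0,0,0,0],[0,0,0,0],[0,0,0,0],[0,0,0,0]]]'

```text
t: 34.38
eef_pos: [0.5512, -0.032, 0.0647]
ee_rot: [-3.141, -0.002, 2.906]
force: [-3.1, -3.6, 0.5]
width: 0.0597
gripper_force: 30.0
```

Run:
```python
from h import *
s=st();print(s['moment'])
```

```text
t 34.38 p [ 0.5512 -0.032   0.0647] rot [-3.141e+00 -2.000e-03  2.906e+00] F [-3.1 -3.6  0.5] w 0.0597 g 30.0
[-1.48196503  1.21039688  0.09200848]
```

Call:
servo_tool --series '[[[0,0,0.2,0],[0,0,0.2,0],[0,0,0.1,0],[0,0,0,0],[0,0,0,0],[0,0,0,0],[0,0,0,0],[0,0,0,0],[0,0,0,0],[0,0,0,0]]]'

```text
t: 35.22
eef_pos: [0.5513, -0.032, 0.0646]
ee_rot: [-3.141, -0.001, 2.906]
force: [-5.4, -3.1, 4.1]
width: 0.0597
gripper_force: 30.0
```

Call:
servo_tool --series '[[[0,0,0,0],[0,0,0,0],[0,0,0,0],[0,0,0,0],[0,0,-5,0],[0,0,-12,0],[0,0,-18,0],[0,0,-22,0],[0,0,-22,0],[0,0,-10,0]]]' --claw -1

```text
t: 36.05
eef_pos: [0.5537, -0.0314, 0.1565]
ee_rot: [3.14, 0.004, 2.906]
force: [0.8, 0.5, 0.1]
width: 0.0876
gripper_force: 0.0
```

Run:
```python
from h import *
eyes.grab_frame('top')
st();save('wrist','w9.png');save('side','s9.png')
a=cv2.resize(cv2.imread('pics/w9.png')[0:240,150:470],(480,360));b=cv2.resize(cv2.imread('pics/s9.png')[160:250,270:390],(320,240),interpolation=cv2.INTER_CUBIC)
cv2.imwrite('pics/c9.png',np.hstack([a,cv2.copyMakeBorder(b,0,120,0,0,cv2.BORDER_CONSTANT)]))
```

```text
t 36.1 p [ 0.5543 -0.0313  0.1575] rot [3.139 0.005 2.906] F [0.3 0.4 1.9] w 0.0875 g 0.0
```

View pics/c9.png

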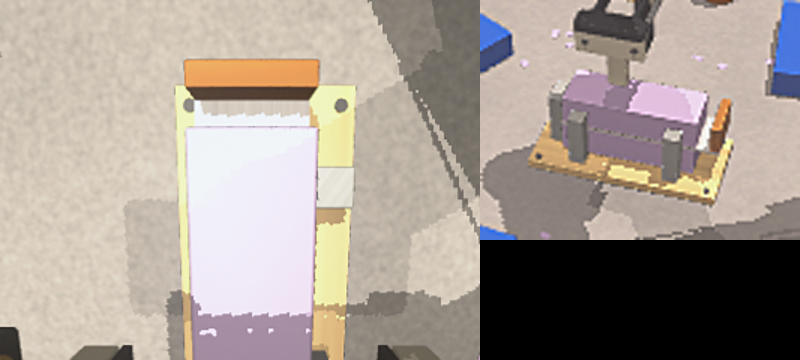

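The slab is flush with the visible side post and the end, and all layers lie flat in the side view. Now shut the fingers and press.

Call:
servo_tool --series '[[[0.5,0,3,0],[0.5,0,5,0],[0,0,7,0],[0,0,7,0],[0,0,7,0],[0,0,6,0],[0,0,5,0],[0,0,4,0],[0,0,3,0],[0,0,1,0]]]' --claw 1

```text
t: 37.03
eef_pos: [0.5511, -0.0315, 0.1047]
ee_rot: [-3.141, -0.001, 2.906]
force: [-0.4, 1.1, 0.8]
width: 0.0263
gripper_force: 0.0
```

Call:
servo_tool --series '[[[0,0,1,0],[0,0,1,0],[0,0,0.5,0],[0,0,0.5,0],[0,0,0,0],[0,0,0,0],[0,0,0,0],[0,0,0,0],[0,0,0,0],[0,0,0,0]]]'

```text
t: 37.87
eef_pos: [0.5513, -0.0314, 0.1023]
ee_rot: [3.142, 0.0, 2.906]
force: [-0.6, -0.6, 0.0]
width: 0.0008
gripper_force: 0.0
```

Call:
servo_tool --series '[[[0,0,1,0],[0,0,1,0],[0,0,1,0],[0,0,0.8,0],[0,0,0.6,0],[0,0,0.5,0],[0,0,0.4,0],[0,0,0.3,0],[0,0,0,0],[0,0,0,0]]]'

```text
t: 38.7
eef_pos: [0.5513, -0.0315, 0.0967]
ee_rot: [3.142, 0.0, 2.906]
force: [0.2, 0.9, -0.9]
width: 0.0004
gripper_force: 0.0
```

Call:
servo_tool --series '[[[0,0,0.2,0],[0,0,0.2,0],[0,0,0.2,0],[0,0,0.2,0],[0,0,0,0],[0,0,0,0],[0,0,0,0],[0,0,0,0],[0,0,0,0],[0,0,0,0]]]'

```text
t: 39.53
eef_pos: [0.5513, -0.0314, 0.0963]
ee_rot: [3.142, 0.0, 2.906]
force: [-2.1, 0.6, 5.5]
width: 0.0006
gripper_force: 2.6
```

Call:
servo_tool --series '[[[0,0,0.2,0],[0,0,0.2,0],[0,0,0.2,0],[0,0,0.2,0],[0,0,0.2,0],[0,0,0,0],[0,0,0,0],[0,0,0,0],[0,0,0,0],[0,0,0,0]]]'

```text
t: 40.37
eef_pos: [0.5513, -0.0315, 0.0963]
ee_rot: [3.142, 0.001, 2.906]
force: [-5.8, 1.8, 13.7]
width: 0.0002
gripper_force: 6.8
```

Call:
servo_tool --series '[[[0,0,0.2,0],[0,0,0.2,0],[0,0,0.2,0],[0,0,0.1,0],[0,0,0,0],[0,0,0,0],[0,0,0,0],[0,0,0,0],[0,0,0,0],[0,0,0,0]]]'

```text
t: 41.2
eef_pos: [0.5514, -0.0315, 0.0962]
ee_rot: [3.142, 0.001, 2.907]
force: [-7.9, 1.9, 19.9]
width: 0.0007
gripper_force: 9.8
```

Call:
servo_tool --series '[[[0,0,0,0],[0,0,0,0],[0,0,0,0],[0,0,0,0],[0,0,0,0],[0,0,0,0],[0,0,0,0],[0,0,0,0],[0,0,0,0],[0,0,0,0]]]'

```text
t: 42.03
eef_pos: [0.5514, -0.0315, 0.0962]
ee_rot: [3.142, 0.001, 2.906]
force: [-8.2, 3.0, 18.9]
width: 0.0002
gripper_force: 9.8
```

Call:
servo_tool --series '[[[0,0,0,0],[0,0,0,0],[0,0,0,0],[0,0,-0.7,0],[0,0,-1,0],[0,0,-5,0],[0,0,-12,0],[0,0,-20,0],[0,0,-25,0],[0,0,-20,0]]]'

```text
t: 42.87
eef_pos: [0.5514, -0.0315, 0.1793]
ee_rot: [-3.141, 0.0, 2.906]
force: [0.4, -0.6, 0.3]
width: 0.0003
gripper_force: 0.0
```

Call:
servo_tool --series '[[[-3.5,-36,0,0],[-3.5,-38,0,0],[-3.5,-38,0,0],[-3.5,-38,0,0],[-3.5,-38,0,0],[-3.5,-38,0,0],[-3.5,-38,0,0],[-3.5,-38,0,0],[-3.5,-38,0,0],[-3.5,-26,0,0]]]' --claw -1

```text
t: 43.7
eef_pos: [0.4987, -0.3984, 0.1777]
ee_rot: [-3.141, -0.0, 2.905]
force: [0.5, 0.5, 1.0]
width: 0.0615
gripper_force: 0.0
```

Run:
```python
from h import *
eyes.grab_frame('top')
j=[np.round(d['position'],4) for d in recognise('top','jar')][:2]
eyes.grab_frame('side');j2=[np.round(d['position'],4) for d in recognise('side','jar')][:2]
print(j,j2);s=st();cal=eyes.calibration('wrist');save('wrist','w10.png')
for d in trace('wrist','jar')[:2]:
    m=d['mask'];ys,xs=np.nonzero(m);print(d['conf'],m.sum(),xs.min(),xs.max(),ys.min(),ys.max())
    P=np.array([[28*np.cos(t),28*np.sin(t),h] for t in np.linspace(0,6.28,24) for h in(2,93)])/1000
    def f(q):
        uv=proj(cal,P+np.array([q[0]/1000,q[1]/1000,0]));h=cv2.convexHull(uv.astype(np.float32)).reshape(-1,2)
        k=np.zeros((400,640),np.uint8);cv2.fillConvexPoly(k,np.round(h*256).astype(np.int32),255,cv2.LINE_AA,8);return np.abs(k/255.-m).sum()/m.sum()
    r=minimize(f,[438,-383],method='Nelder-Mead',options=dict(initial_simplex=[[438,-383],[448,-383],[438,-373]]));print('jar',r.x,r.fun)
print([np.round(d['position'],4) for d in recognise('wrist','jar')])
# top view check of the stack
cv2.imwrite('pics/t10.png',cv2.resize(eyes.grab_frame('top')[150:250,270:360,::-1],(540,600),interpolation=cv2.INTER_CUBIC))
```

```text
[array([ 0.4347, -0.3833,  0.093 ]), array([ 0.451 , -0.0101,  0.0548])] [array([ 0.4357, -0.372 ,  0.0607])]
t 43.9 p [ 0.4992 -0.3962  0.1772] rot [ 3.141e+00 -1.000e-03  2.904e+00] F [-0.4  0.2  0.5] w 0.0779 g 0.0
0.75 3429 275 340 93 159
jar [ 440.59442025 -391.31381025] 0.2897843651896454
[array([ 0.436 , -0.391 ,  0.0936])]
```

View pics/w10.png

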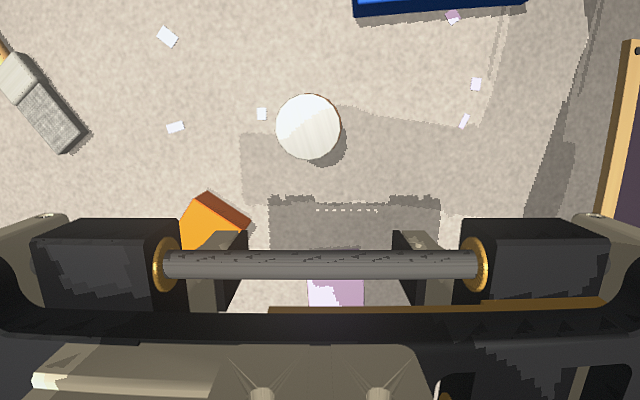

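The jar's lid is a circle centred at (308,126), seen almost straight down. Its centre at z = 95 mm gives the jar's axis.

Run:
```python
from h import *
s=st();cal=eyes.calibration('wrist');im=eyes.grab_frame('wrist')
m=trace('wrist','jar')[0]['mask']
cn=max(cv2.findContours(m.astype(np.uint8),0,1)[0],key=len).reshape(-1,2)
P=onz(cal,cn,.095)[:,:2]*1000;c,r=cv2.minEnclosingCircle(P.astype(np.float32));print(c,r,P.mean(0))
st();plan(c[0],c[1],160,2.905,1)
t=cv2.imread('pics/t10.png')
```

```text
t 44.1 p [ 0.5001 -0.3946  0.1781] rot [3.142 0.    2.907] F [0.6 0.6 0.5] w 0.0866 g 0.0
(437.0080261230469, -390.9129333496094) 25.48564338684082 [ 437.2384813  -390.72039923]
t 44.2 p [ 0.5002 -0.3946  0.1782] rot [-3.142  0.     2.907] F [ 0.5 -0.6 -0.5] w 0.0874 g 0.0
1 x [np.float64(62.29), np.float64(-11.09), np.float64(18.16), np.float64(0.0022)] norm 65.8
```

View pics/t10.png

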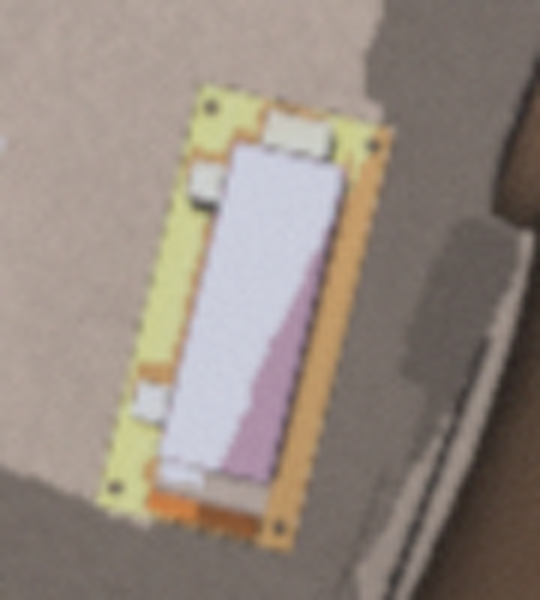

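The top view shows the stack tight against all three posts. Taking the jar now at (437,−391).

Call:
servo_tool --series '[[[16,-3,0,0],[20,-4,0,0],[16,-3,0,0],[10.3,-1.1,6,0],[0,0,8,0],[0,0,8,0],[0,0,8,0],[0,0,8,0],[0,0,4,0],[0,0,0,0]]]'

```text
t: 45.03
eef_pos: [0.4363, -0.3913, 0.1341]
ee_rot: [3.141, -0.003, 2.906]
force: [0.8, 0.3, 0.1]
width: 0.0877
gripper_force: 0.0
```

Run:
```python
from h import *
eyes.grab_frame('top');st();plan(437.1,-390.8,37,2.906,8)
```

```text
t 45.08 p [ 0.4366 -0.3916  0.1349] rot [ 3.141e+00 -2.000e-03  2.906e+00] F [ 0.1 -0.4 -0.1] w 0.0876 g 0.0
8 x [np.float64(-0.04), np.float64(0.11), np.float64(12.24), np.float64(0.0)] norm 12.2
```

Call:
servo_tool --series '[[[0,0.4,8,0],[0,0.4,14,0],[0,0,16,0],[0,0,16,0],[0,0,16,0],[0,0,14,0],[0,0,9,0],[0,0,5,0],[0,0,1,0],[0,0,0,0]]]'

```text
t: 45.92
eef_pos: [0.437, -0.3911, 0.037]
ee_rot: [-3.141, 0.0, 2.906]
force: [0.1, -0.3, 0.9]
width: 0.0876
gripper_force: 0.0
```

Call:
servo_tool --series '[[[0,0,0,0],[0,0,0,0],[0,0,0,0],[0,0,0,0],[0,0,0,0],[0,0,0,0],[0,0,0,0],[0,0,0,0],[0,0,0,0],[0,0,0,0]]]' --claw 1 --grip_force 30

```text
t: 46.75
eef_pos: [0.437, -0.3909, 0.0371]
ee_rot: [3.142, 0.0, 2.906]
force: [-0.3, 3.0, 5.1]
width: 0.0553
gripper_force: 30.0
```

Call:
servo_tool --series '[[[0,0,-3,0],[0,0,-8,0],[0,0,-14,0],[0,0,-20,0],[0,0,-22,0],[0,0,-22,0],[0,0,-18,0],[0,0,-12,0],[0,0,-6,0],[0,0,-2,0]]]'

```text
t: 47.58
eef_pos: [0.4368, -0.3911, 0.1648]
ee_rot: [-3.141, 0.001, 2.905]
force: [0.1, 0.1, -3.3]
width: 0.0556
gripper_force: 30.0
```

Run:
```python
from h import *
st();plan(550,-32.2,164,2.906,15)
```

```text
t 47.58 p [ 0.4368 -0.3911  0.1648] rot [-3.141e+00  1.000e-03  2.905e+00] F [ 0.1  0.1 -3.3] w 0.0556 g 30.0
15 x [np.float64(-1.74), np.float64(25.03), np.float64(0.05), np.float64(-0.0)] norm 25.1
```

Call:
servo_tool --series '[[[-0.4,5,0,0],[-0.8,12,0,0],[-1.4,20,0,0],[-1.8,26,0,0],[-1.9,28,0,0],[-1.9,28,0,0],[-1.9,28,0,0],[-1.9,28,0,0],[-2,28,0,0],[-2,28,0,0]]]'

```text
t: 48.42
eef_pos: [0.5057, -0.1679, 0.1627]
ee_rot: [-3.141, -0.002, 2.906]
force: [0.3, -0.3, -4.4]
width: 0.0556
gripper_force: 30.0
```

Call:
servo_tool --series '[[[-2,28,0,0],[-2,28,0,0],[-1.8,26,0,0],[-1.5,22,0,0],[-1.1,16,0,0],[-0.8,12,0,0],[-0.5,7,0,0],[-0.3,4,0,0],[-0.1,1.5,0,0],[0,0,0,0]]]'

```text
t: 49.25
eef_pos: [0.5496, -0.0322, 0.1636]
ee_rot: [-3.141, -0.001, 2.906]
force: [-0.2, -0.4, -5.2]
width: 0.0552
gripper_force: 30.0
```

Run:
```python
from h import *
eyes.grab_frame('top');eyes.grab_frame('top');s=st();plan(550,-32.2,134.5,2.906,8)
```

```text
t 49.35 p [ 0.5496 -0.0326  0.1638] rot [-3.141 -0.     2.905] F [ 0.2  0.5 -5.7] w 0.0551 g 30.0
8 x [np.float64(-0.04), np.float64(0.06), np.float64(3.66), np.float64(-0.0001)] norm 3.7
```

Call:
servo_tool --series '[[[0,0,2,0],[0,0,4,0],[0,0,5,0],[0,0,5,0],[0,0,5,0],[0,0,4,0],[0,0,2,0],[0,0,1,0],[0,0,0.5,0],[0,0,0,0]]]'

```text
t: 50.18
eef_pos: [0.55, -0.0319, 0.1354]
ee_rot: [-3.142, 0.0, 2.906]
force: [-0.7, -0.1, -4.9]
width: 0.0555
gripper_force: 30.0
```

Call:
servo_tool --series '[[[0,0,0.3,0],[0,0,0.3,0],[0,0,0.3,0],[0,0,0.3,0],[0,0,0.2,0],[0,0,0.2,0],[0,0,0,0],[0,0,0,0],[0,0,0,0],[0,0,0,0]]]'

```text
t: 51.02
eef_pos: [0.5499, -0.032, 0.1338]
ee_rot: [3.142, -0.0, 2.906]
force: [-0.5, -0.3, -4.2]
width: 0.0556
gripper_force: 30.0
```

Call:
servo_tool --series '[[[0,0,0.2,0],[0,0,0.2,0],[0,0,0.2,0],[0,0,0.2,0],[0,0,0,0],[0,0,0,0],[0,0,0,0],[0,0,0,0],[0,0,0,0],[0,0,0,0]]]'

```text
t: 51.85
eef_pos: [0.5499, -0.032, 0.1332]
ee_rot: [3.142, 0.0, 2.906]
force: [-1.8, 1.7, -0.1]
width: 0.0553
gripper_force: 30.0
```

Call:
servo_tool --series '[[[0,0,0.1,0],[0,0,0.1,0],[0,0,0,0],[0,0,0,0],[0,0,0,0],[0,0,0,0],[0,0,0,0],[0,0,0,0],[0,0,0,0],[0,0,0,0]]]'

```text
t: 52.68
eef_pos: [0.55, -0.032, 0.1331]
ee_rot: [3.142, 0.0, 2.906]
force: [-4.1, 1.1, 6.4]
width: 0.055
gripper_force: 30.0
```

Call:
servo_tool --series '[[[0,0,0,0],[0,0,0,0],[0,0,0,0],[0,0,0,0],[0,0,0,0],[0,0,-5,0],[0,0,-12,0],[0,0,-18,0],[0,0,-20,0],[0,0,-22,0]]]' --claw -1

```text
t: 53.52
eef_pos: [0.5495, -0.0321, 0.2105]
ee_rot: [-3.141, -0.001, 2.906]
force: [0.6, -0.4, -0.9]
width: 0.0875
gripper_force: 0.0
```

Call:
servo_tool --series '[[[0,0,-24,0],[0,0,-20,0],[-5,0,-10,0],[-15,0,0,0],[-20,0,0,0],[-20,0,0,0],[-20,0,0,0],[-10,0,0,0],[0,0,0,0],[0,0,0,0]]]'

```text
t: 54.35
eef_pos: [0.6372, -0.0531, 0.2633]
ee_rot: [-3.141, -0.001, 2.905]
force: [0.1, 0.6, 0.6]
width: 0.0879
gripper_force: 0.0
```

Run:
```python
from h import *
eyes.grab_frame('side');s=st();cal=eyes.calibration('wrist');save('wrist','w11.png')
for n in('jar','upper','sheet'): print(n,[(np.round(d['position'],3).tolist(),round(d['conf'],2)) for d in recognise('wrist',n)][:2],[(np.round(d['position'],3).tolist(),round(d['conf'],2)) for d in recognise('side',n)][:2])
d=trace('wrist','jar')
if d:
    m=d[0]['mask'];cn=max(cv2.findContours(m.astype(np.uint8),0,1)[0],key=len).reshape(-1,2)
    print(cv2.minEnclosingCircle((onz(cal,cn,.191)[:,:2]*1000).astype(np.float32)))
```

```text
t 54.4 p [ 0.6368 -0.053   0.2636] rot [-3.141e+00 -1.000e-03  2.906e+00] F [ 0.3 -0.5 -0.1] w 0.0872 g 0.0
jar [([0.55, -0.033, 0.192], 0.96)] [([0.546, -0.016, 0.16], 0.81)]
upper [([0.529, -0.489, 0.005], 0.76), ([0.571, -0.031, 0.096], 0.75)] [([0.55, -0.542, 0.04], 0.95), ([0.756, 0.169, 0.039], 0.9)]
sheet [([0.451, -0.008, 0.055], 0.84)] [([0.453, 0.002, 0.065], 0.52)]
((551.5428466796875, -32.65747833251953), 25.99311065673828)
```

The jar stands at the middle of the top slab, lid at z ≈ 0.19 m, and the arm is clear. Handing in.

```bash
python3 -c "
from station import ticket
print(ticket.job_done())"
```

```text
the job is handed in; nothing more can be done
None
```

I handed the job in at about 55 s: the sheet and upper slab are seated against the three posts, the top slab was pressed at about 19–20 N for over a second, and the jar stands upright on its middle; I viewed 12 pictures, two over the limit of 10.

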